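# Close up the bench instrument: guard flap, then cover

## Task

Close up the instrument on the bench by pushing with the fingertips, without pinching anything between the fingers: first, while the aluminium cover is still standing open, push the upright yellow guard flap all the way down level over the electronics; then push the cover over until it is fully shut over the flap. Leave the bottle, the spool and the screwdriver where they are, and finish clear of everything.

Things in the scene. Friction and masses are not known exactly. Their poses are not given: they have to be found in the camera images.
- chassis: Open-topped aluminium case fixed to the bench, 220 (x) by 220 (y) mm, rim 95 mm above the bench, walls 4 mm; electronics inside reach at most 60 mm up. Origin: centre of its underside, on the bench. Yaw within 0.5 rad; at yaw 0 its +x points away from the robot. z up. Cover hinged along its +y wall, flap along the inside of its -y wall.
- flap (a joint): Angle of the yellow flap, rad: 0 = level in the case (stop, fully down), 1.57 = upright, stop at 1.75. Panel 110 (along case x) by 105 mm, 4 mm thick, 80 g; friction hinge (0.09 N m) holds it where left. It folds towards the case's +y: push the face that looks to the case's -y, then press from above.
- flap_hinge (a point): Middle of the flap's hinge line (runs along the case's x), in the flap's mid-thickness: 98 mm from the case's centre towards its -y, 72 mm above the bench.
- flap_edge (a point): Middle of the flap's free edge, 105 mm from flap_hinge; about 177 mm above the bench when upright, 72 mm when folded level (23 mm below the rim, 7 mm from the case's centre towards its +y).
- cover (a joint): Angle of the aluminium cover, rad: 0 = shut on the rim (stop), 1.57 = upright, more leans back, stop at 1.95. Panel 222 by 222 mm, 4 mm thick, about 0.35 kg, blue trim 16 mm deep on its free edge; friction hinge (0.55 N m) holds it where left. Closes towards the case's -y: push its outer face (looks to case +y when upright). It is blocked by a raised flap.
- cover_hinge (a point): Middle of the cover's hinge line (runs along the case's x), on the cover's inner face: 110 mm from the case's centre towards its +y, 95.5 mm above the bench.
- cover_edge (a point): Middle of the cover's free edge, in mid-thickness (2 mm outside the hinge plane), 222 mm from cover_hinge; about 317 mm above the bench when upright.
- bottle: Bystander: white plastic bottle with red cap, 48 mm diameter, 120 mm tall, standing loose beside the +y or the -y wall of the case. Origin: centre of its underside.
- spool: Bystander: blue spool, 60 mm diameter, 50 mm tall, standing loose beside the other of those two walls. Origin: centre of its underside.
- screwdriver: Bystander: screwdriver with red handle, 180 mm long, lying loose on the bench beyond the case's +x wall. Origin: under its middle.

How it is judged:
By the outcome, as a careful person would: the job done as asked, in the order asked, and still so for the second after the job is handed in, with the robot touching nothing.
It also fails if it takes over 58 s, if anything falls off the work surface, if the arm or the gripper's body presses on something with over 40 N, if the wrist force passes 120 N, or if a joint passes its speed limit or range.

## Robot

A 7-joint arm with a two-finger parallel gripper is mounted at the origin on the work surface. World frame = base frame: x ahead of the robot, y to its left, z up, the work surface at z = 0. Lengths are in m, angles in degrees, forces in N, time in s.
With the tool pointing down it reaches from about 0.425 to 1.025 m from the base axis. Payload 9.4 kg.
Tool frame: the origin (TCP) lies at the very end of the fingers, on their centre line; the grasp point (between the pads) lies 19 mm behind it; z points along the fingers, y is the line along which they close (so a half turn about z gives the same grasp; the last joint's range is limited). The gripper opens to 85 mm and grips with 20 to 120 N. Pads are 22 mm wide; open, the fingers measure 114 mm over their backs; the gripper's body (76 mm by 85 mm) begins 54 mm behind the grasp point. The pads swing forward as they close: fully open they stand 13 mm farther back than shut.
Start: joints at [-70.743, 34.337, -0.143, 91.639, 0.103, 54.024, -4.572], TCP at [0.291, 0.664, 0.231] pointing down, gripper open.
Joint ranges: [-147.43, 147.43], [-19.82, 112.94], [-74.19, 73.91], [6.32, 146.72], [-59.91, 239.91], [6.04, 106.73], [-150.56, 150.56]. Speed limits (degrees/s): [127.2, 127.2, 172.46, 172.46, 180, 180, 180].

## Interface

Orientations are given as a 3x3 rotation matrix whose columns are the frame's x, y, z axes.
In Python, from rig import ctrl, get_image, camera_info gives the robot as it stands. The module is installed in compiled form; this text tells all that it offers.
- The arm moves only by the tool jog_arm, never from a script. Its argument "increments" is one flat list of numbers, 7 for each row, row after row: the turn, a rotation vector about the tool's x, y, z as a fraction of full scale, then the shift along the tool's x, y, z as a fraction of full scale, then the opening in per cent of the stroke, from 0 (shut) to 100 (fully open). A call has 1 to 8 rows; each row is the pose to reach, as a shift and turn from the pose commanded when the call began, along the tool's axes at that moment; what a row does not reach only later rows make up. Full scale, the value 1, is 400 mm for a shift and 60 degrees for a turn. A row lasts 1/10 s, in which the tool goes at most 50 mm and 8.59 degrees, less where a joint would pass 70% of its speed; a pose out of reach is approached as far as the arm can. A call with a number of a shift or a turn outside -1 to 1 is refused whole. A call with a gripper value outside its range is refused whole. The fingers move at their own pace and stop on an object; "newtons" is the grip in N (left out, the last holds). Time passes only in rows, so rows that repeat a pose let the fingers close. It gives the time, the measured TCP pose, the force, the opening and the grip force at its end, in the units of the state.
- ctrl.read_state(): the state, without advancing time (a new reading comes with each control period).
- get_image(name): name is "scene" or "side" or "wrist"; returns the picture (384x512x3 uint8, red, green, blue); there is no depth.
- camera_info(name): a dict with "fx", "fy", "cx", "cy" (pixels), "k1" (the pictures are not rectified: a ray, as slopes to the right and down, at radius r is drawn at 1 + k1 r^2 times it, then the intrinsics apply), "T" (4x4, takes a point from camera to world coordinates). Camera axes: x right, y up, looking along -z (the intrinsics and any distortion apply to the point x, -y, -z); pixel columns grow to the right and rows downward; lengths in m; the calibration is good to about 2 mm. A picture is of the moment at which its call begins: read the wrist's pose just before it. camera_info takes no time and is no camera call; for the wrist camera it gives the pose at the moment of the call.
- ctrl.job_done(): hands the job in; it is judged then, once.
The state is a dict: "t": time; "joints": joint angles; "joint_velocities": joint speeds; "effort": joint torques, N m; "tcp_pos": TCP position; "ee_rot": TCP orientation; "ft_force": force on the tool from outside, world axes, zero at the start; "torque": the same for the moment, N m; "finger_gap": finger opening in m; "gripper_force": force on a finger pad.
Only numpy, scipy, OpenCV 4.12 (cv2) and the standard library are available. Lean on these libraries where they do the work, as an engineer would, in place of code of your own. Each camera call takes 0.05 s, during which the arm holds its last target. There are 200 camera calls.

## Working session

There is one attempt and no reset: what is moved stays moved. The work goes in short steps, Python scripts to look and compute and a tool call to move; the robot and the scene stay as the last step left them, time stands still between calls to the robot, and variables do not carry over. Pictures are saved under pics/ and viewed, at most 10 in all, crops included, and the job is handed in when it is done.

Besides the shell and the picture viewer there is one more tool, called after ">>>" by a JSON object that holds its "api" and its "payload". jog_arm: Moves the arm, as the interface text tells. Shift numbers are shares of 400 mm and turn numbers shares of 60 degrees, none past 1 either way. Its arguments: {"type":"object","properties":{"increments":{"type":"array"},"newtons":{"type":"number"}},"required":["increments"]}

```bash
mkdir -p pics; python3 - <<'E'
from rig import ctrl,get_image,camera_info
import cv2,numpy as np
for n in("scene","side"):
    cv2.imwrite(f"pics/{n}0.png",cv2.resize(get_image(n)[:,:,::-1],(800,600),interpolation=cv2.INTER_CUBIC))
    c=camera_info(n);print(n,[c[k] for k in("fx","fy","cx","cy","k1")]);print(np.round(c["T"],3))
s=ctrl.read_state();print(s["t"],s["tcp_pos"],np.round(s["ee_rot"],3),s["finger_gap"])
E
```

```text
scene [460.04863995283665, 460.04863995283665, 251.2302925965272, 181.5987756555026, -0.07176748974560106]
[[-0.741 -0.52   0.425  1.086]
 [ 0.672 -0.585  0.455  0.616]
 [ 0.012  0.622  0.783  1.084]
 [ 0.     0.     0.     1.   ]]
side [479.34608713832785, 479.34608713832785, 256.40445690844695, 192.09764397772776, -0.16826690423328144]
[[ 0.828  0.294 -0.478  0.07 ]
 [-0.561  0.435 -0.704 -0.668]
 [ 0.001  0.851  0.525  0.613]
 [ 0.     0.     0.     1.   ]]
0.1 [0.29066718 0.66373195 0.23049102] [[-0.916  0.401 -0.   ]
 [ 0.401  0.916 -0.001]
 [-0.    -0.001 -1.   ]] 0.08560722587442461
```

View pics/scene0.png

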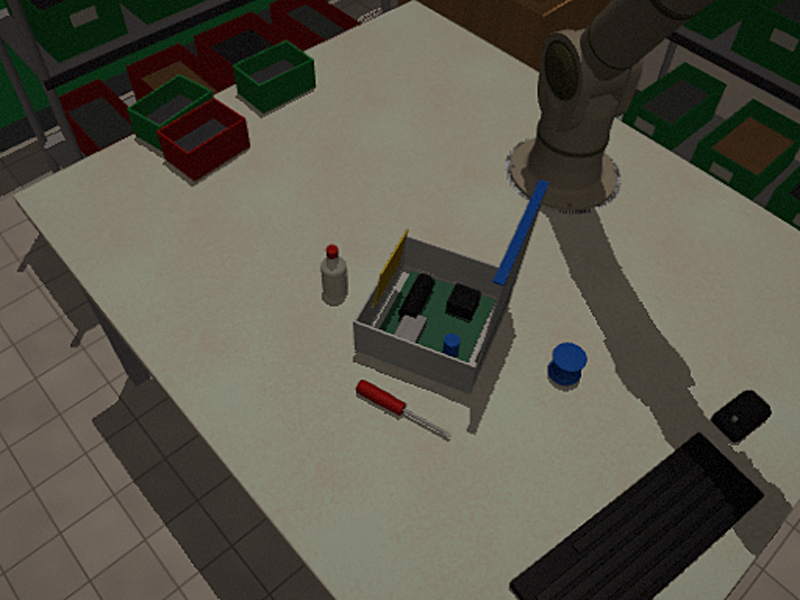

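View pics/side0.png

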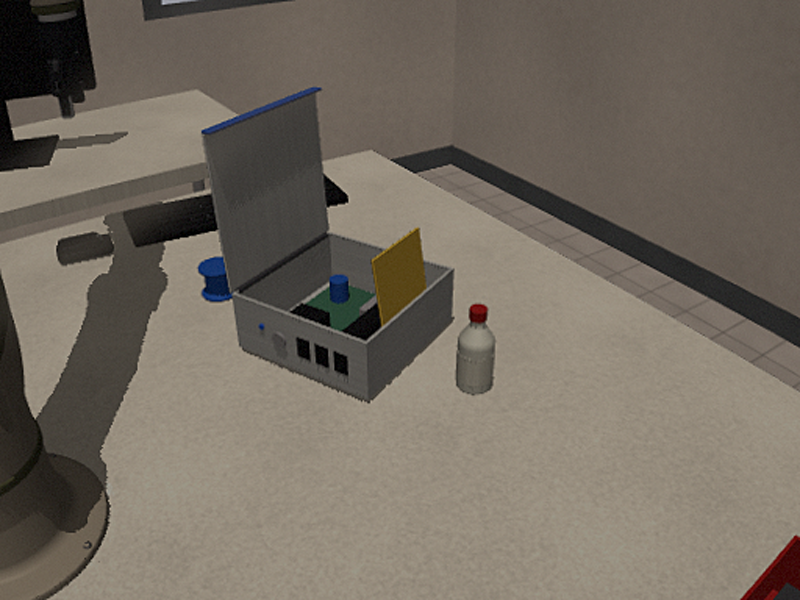

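The scene view shows the rim corners at about (355,323), (410,237) and (475,365). In the side view they are at (234,292), (368,342), (453,268) and (330,235). The flap's top edge runs (372,262)-(420,229) and the cover's edge (204,132)-(320,89). The bottle is beside the -y wall and the spool beside the +y wall.

```bash
cat > h.py <<'E'
from rig import ctrl,get_image,camera_info
import numpy as np
from scipy.optimize import least_squares
S=800/512
C={n:camera_info(n) for n in("scene","side")}
def proj(n,P,c=None):
    c=c or C[n];T=c["T"];p=(np.asarray(P)-T[:3,3])@T[:3,:3]
    x=p[...,0]/-p[...,2];y=-p[...,1]/-p[...,2];f=1+c["k1"]*(x*x+y*y)
    return np.stack([(c["fx"]*x*f+c["cx"]+.5)*S-.5,(c["fy"]*y*f+c["cy"]+.5)*S-.5],-1)
def w(q,P):
    c,s=np.cos(q[2]),np.sin(q[2]);P=np.asarray(P)
    return np.stack([q[0]+c*P[...,0]-s*P[...,1],q[1]+s*P[...,0]+c*P[...,1],P[...,2]],-1)
E
cat > fit.py <<'E'
from h import *
h=.11
M=[("side",-h,h,.095,234,292),("side",-h,-h,.095,368,342),("side",h,-h,.095,453,268),("side",h,h,.095,330,235),("side",-h,h,0,243,350),("side",-h,-h,0,369,401),
("scene",h,-h,.095,355,323),("scene",-h,-h,.095,410,237),("scene",h,-h,0,356,357),("scene",h,h,0,473,388),("scene",h,h,.095,475,365)]
def r(q):
    o=[proj(m[0],w(q,m[1:4]))-m[4:] for m in M]
    a,b=q[3:5]
    for x,u in((-.055,(372,262)),(.055,(420,229))):
        o.append(proj("side",w(q,[x,-.098+.105*np.cos(a),.072+.105*np.sin(a)]))-u)
    for x,u,v in((-h,(204,132),(545,182)),(h,(320,89),(497,282))):
        P=w(q,[x,.11-.222*np.cos(b)+.002*np.sin(b),.0955+.222*np.sin(b)+.002*np.cos(b)])
        o+=[proj("side",P)-u,proj("scene",P)-v]
    return np.concatenate(o)
f=least_squares(r,[.6,0,0,1.57,1.57],loss="soft_l1",f_scale=2)
print(np.round(f.x,4));print(np.round(r(f.x).reshape(-1,2),1).tolist())
q=f.x
for nm,a,b,z in(("bottle",(475,376),(335,292),.01),("bottlecap",(479,306),(332,246),.12),("spooltop",(214,262),(568,354),.05)):
    g=least_squares(lambda p:np.r_[proj("side",p)-a,proj("scene",p)-b],[.6,0,.05]);c,s=np.cos(q[2]),np.sin(q[2])
    d=g.x[:2]-q[:2];print(nm,np.round(g.x,3),g.cost,"case:",c*d[0]+s*d[1],-s*d[0]+c*d[1])
s=ctrl.read_state()
E
python3 fit.py
```

```text
[0.5082 0.1142 0.4152 1.4382 1.594 ]
[[-1.7, 1.1], [-1.3, 1.1], [1.2, -0.2], [-0.3, -3.9], [-2.7, 0.4], [-0.4, 3.1], [-1.0, -0.8], [-4.3, -2.5], [-0.4, -4.0], [-2.0, 9.5], [1.7, 3.3], [1.1, -1.9], [-0.6, -2.5], [4.2, 2.4], [-1.0, 0.8], [-1.1, 1.1], [1.4, 1.9]]
bottle [ 0.596 -0.069  0.007] 0.15725274845888323 case: 0.006278252075890126 -0.20249896643435333
bottlecap [ 0.587 -0.077  0.125] 0.4091149914872358 case: -0.005257581812644185 -0.20708369555796508
spooltop [0.401 0.332 0.056] 9.623994979393538 case: -0.010122537069455012 0.24271434859147747
```

```bash
cat > inc.py <<'E'
from h import *
import sys
from scipy.spatial.transform import Rotation as R
q=[.5082,.1142,.4152]
c,s=np.cos(q[2]),np.sin(q[2])
st=ctrl.read_state();p=st["tcp_pos"];A=np.array(st["ee_rot"])
Cm=np.array([[c,-s,0],[s,c,0],[0,0,1]])
B0=np.array([[0,1,0],[1,0,0],[0,0,-1.]])  # tool x=case y, tool y=case x, z down
pc=Cm.T@(p-np.array([*q[:2],0]))
print("t",st["t"],"case pos",np.round(pc,4),"F case",np.round(Cm.T@st["ft_force"],2),"j",np.round(st["joints"],0).tolist())
for a in sys.argv[1:]:
    v=list(map(float,a.split(",")))
    # tilt>0: body leans to case -y
    T=Cm@R.from_euler("x",v[3],degrees=True).as_matrix()@B0
    P=w(q,v[:3])
    print(a,np.round(np.r_[R.from_matrix(A.T@T).as_rotvec(degrees=True)/60,A.T@(P-p)/.4],3).tolist())
E
python3 inc.py 0.02,.59,.46,0 0,.24,.46,0 0,-.1,.46,0
```

```text
t 0.1 case pos [0.0226 0.5906 0.2305] F case [ 0.4   0.78 -0.27] j [-71.0, 34.0, -0.0, 92.0, 0.0, 54.0, -5.0]
0.02,.59,.46,0 [-0.001, 0.001, 0.709, 0.003, -0.007, -0.574]
0,.24,.46,0 [-0.001, 0.001, 0.709, -0.607, -0.635, -0.573]
0,-.1,.46,0 [-0.001, 0.001, 0.709, -1.233, -1.21, -0.572]
```

>>> {"api": "jog_arm", "payload": {"increments": [0, 0, 0.709, 0, 0, -0.574, 0, 0, 0, 0.709, 0, 0, -0.574, 0, 0, 0, 0.709, 0, 0, -0.574, 0, 0, 0, 0.709, 0, 0, -0.574, 0, 0, 0, 0.709, -0.607, -0.635, -0.573, 0, 0, 0, 0.709, -0.607, -0.635, -0.573, 0, 0, 0, 0.709, -0.607, -0.635, -0.573, 0, 0, 0, 0.709, -0.607, -0.635, -0.573, 0]}}

```text
t: 0.9
tcp_pos: [0.3594, 0.4748, 0.4477]
ee_rot: [[-0.404, 0.915, -0.0], [0.915, 0.404, -0.001], [-0.0, -0.0, -1.0]]
ft_force: [0.7, -0.5, 0.0]
finger_gap: 0.0001
gripper_force: 0.0
```

```bash
python3 inc.py 0,.1,.46,0 0,-.13,.46,20
```

```text
t 0.9 case pos [0.0093 0.39   0.4477] F case [ 0.49 -0.71  0.01] j [-69.0, 15.0, 14.0, 93.0, -4.0, 72.0, -30.0]
0,.1,.46,0 [-0.0, 0.0, 0.001, -0.725, -0.024, -0.03]
0,-.13,.46,20 [-0.0, 0.334, 0.001, -1.3, -0.024, -0.03]
```

>>> {"api": "jog_arm", "payload": {"increments": [0, 0.33, 0, -1, -0.024, -0.03, 0, 0, 0.33, 0, -1, -0.024, -0.03, 0, 0, 0.33, 0, -1, -0.024, -0.03, 0, 0, 0.33, 0, -1, -0.024, -0.03, 0, 0, 0.33, 0, -1, -0.024, -0.03, 0, 0, 0.33, 0, -1, -0.024, -0.03, 0, 0, 0.33, 0, -1, -0.024, -0.03, 0, 0, 0.33, 0, -1, -0.024, -0.03, 0]}}

```text
t: 1.7
tcp_pos: [0.5108, 0.1081, 0.4598]
ee_rot: [[-0.38, 0.915, -0.137], [0.861, 0.404, 0.31], [0.339, 0.0, -0.941]]
ft_force: [1.0, 0.1, 0.1]
finger_gap: -0.0003
gripper_force: 0.0
```

```bash
python3 inc.py 0,-.14,.46,20 0,-.14,.3,20  0,-.14,.16,20
```

```text
t 1.7 case pos [-1.000e-04 -6.600e-03  4.598e-01] F case [ 0.94 -0.26  0.11] j [-27.0, 13.0, 27.0, 99.0, -24.0, 79.0, 29.0]
0,-.14,.46,20 [-0.0, 0.003, 0.0, -0.314, 0.0, -0.113]
0,-.14,.3,20 [-0.0, 0.003, 0.0, -0.449, 0.0, 0.263]
0,-.14,.16,20 [-0.0, 0.003, 0.0, -0.568, 0.0, 0.592]
```

>>> {"api": "jog_arm", "payload": {"increments": [0, 0, 0, -0.314, 0, -0.113, 0, 0, 0, 0, -0.314, 0, -0.113, 0, 0, 0, 0, -0.314, 0, -0.113, 0, 0, 0, 0, -0.449, 0, 0.263, 0, 0, 0, 0, -0.449, 0, 0.263, 0, 0, 0, 0, -0.449, 0, 0.263, 0, 0, 0, 0, -0.52, 0, 0.46, 0, 0, 0, 0, -0.52, 0, 0.46, 0]}}

```text
t: 2.5
tcp_pos: [0.5637, -0.0117, 0.2137]
ee_rot: [[-0.379, 0.915, -0.138], [0.861, 0.404, 0.31], [0.339, -0.001, -0.941]]
ft_force: [-0.1, 1.0, -0.5]
finger_gap: 0.0
gripper_force: 0.0
```

```bash
python3 inc.py 0,-.14,.2,20; python3 - <<'E'
from rig import get_image
import cv2
a=get_image("side")[:,:,::-1][60:300,100:360];cv2.imwrite("pics/s1.png",cv2.resize(a,(650,600),interpolation=cv2.INTER_CUBIC))
E
```

```text
t 2.5 case pos [-1.000e-04 -1.376e-01  2.137e-01] F case [ 0.36  0.95 -0.51] j [-12.0, 31.0, 25.0, 109.0, -34.0, 59.0, 58.0]
0,-.14,.2,20 [-0.001, 0.003, -0.0, -0.017, 0.0, 0.03]
```

View pics/s1.png

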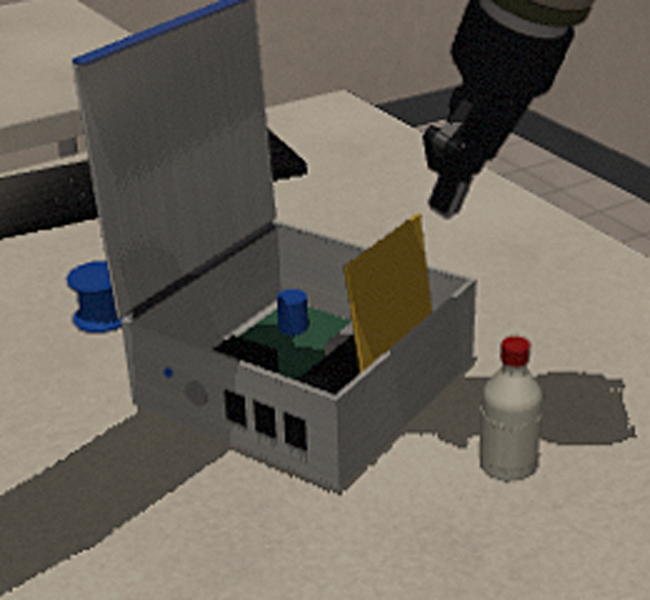

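Fingertips at crop (445,212), behind the still-upright flap and well above the bottle. Now the push arc.

```bash
python3 inc.py 0,-.14,.15,20 0,-.098,.152,20 0,-.067,.143,20 0,-.044,.124,20 0,-.029,.099,20 0,-.022,.082,20
```

```text
t 2.55 case pos [-0.0022 -0.1359  0.2078] F case [-2.25  1.68 -5.31] j [-11.0, 32.0, 25.0, 110.0, -34.0, 59.0, 58.0]
0,-.14,.15,20 [-0.008, 0.0, -0.002, -0.059, 0.007, 0.132]
0,-.098,.152,20 [-0.008, 0.0, -0.002, 0.041, 0.007, 0.163]
0,-.067,.143,20 [-0.008, 0.0, -0.002, 0.106, 0.007, 0.211]
0,-.044,.124,20 [-0.008, 0.0, -0.002, 0.144, 0.008, 0.275]
0,-.029,.099,20 [-0.008, 0.0, -0.002, 0.158, 0.008, 0.347]
0,-.022,.082,20 [-0.008, 0.0, -0.002, 0.16, 0.009, 0.393]
```

>>> {"api": "jog_arm", "payload": {"increments": [0, 0, 0, -0.03, 0, 0.077, 0, 0, 0, 0, -0.045, 0, 0.12, 0, 0, 0, 0, -0.058, 0, 0.154, 0, 0, 0, 0, -0.058, 0, 0.154, 0, 0, 0, 0, -0.058, 0, 0.154, 0, 0, 0, 0, -0.058, 0, 0.154, 0]}}

```text
t: 3.15
tcp_pos: [0.5655, -0.0129, 0.1516]
ee_rot: [[-0.38, 0.915, -0.135], [0.861, 0.404, 0.31], [0.338, 0.002, -0.941]]
ft_force: [0.2, -0.1, 0.4]
finger_gap: -0.0001
gripper_force: 0.0
```

```bash
python3 inc.py 0,-.11,.152,20 0,-.095,.152,20 0,-.08,.148,20 0,-.067,.143,20 0,-.055,.135,20 0,-.044,.124,20 0,-.035,.112,20 0,-.029,.099,20 0,-.022,.082,20
```

```text
t 3.15 case pos [ 0.0012 -0.1395  0.1516] F case [ 0.16 -0.21  0.39] j [-10.0, 36.0, 23.0, 112.0, -38.0, 53.0, 62.0]
0,-.11,.152,20 [0.001, 0.004, 0.001, 0.07, -0.003, 0.024]
0,-.095,.152,20 [0.001, 0.004, 0.001, 0.105, -0.003, 0.037]
0,-.08,.148,20 [0.001, 0.004, 0.001, 0.137, -0.003, 0.059]
0,-.067,.143,20 [0.001, 0.004, 0.001, 0.163, -0.003, 0.081]
0,-.055,.135,20 [0.001, 0.004, 0.001, 0.185, -0.003, 0.11]
0,-.044,.124,20 [0.001, 0.004, 0.001, 0.201, -0.003, 0.146]
0,-.035,.112,20 [0.001, 0.004, 0.001, 0.212, -0.003, 0.181]
0,-.029,.099,20 [0.001, 0.004, 0.001, 0.215, -0.003, 0.217]
0,-.022,.082,20 [0.001, 0.004, 0.001, 0.218, -0.003, 0.263]
```

>>> {"api": "jog_arm", "payload": {"increments": [0, 0, 0, 0.07, 0, 0.024, 0, 0, 0, 0, 0.105, 0, 0.037, 0, 0, 0, 0, 0.137, 0, 0.059, 0, 0, 0, 0, 0.163, 0, 0.081, 0, 0, 0, 0, 0.185, 0, 0.11, 0, 0, 0, 0, 0.201, 0, 0.146, 0, 0, 0, 0, 0.212, 0, 0.181, 0, 0, 0, 0, 0.212, 0, 0.181, 0]}}

```text
t: 3.95
tcp_pos: [0.5212, 0.0841, 0.1093]
ee_rot: [[-0.38, 0.914, -0.14], [0.86, 0.405, 0.31], [0.34, -0.003, -0.94]]
ft_force: [0.7, 0.2, -0.6]
finger_gap: -0.0002
gripper_force: 0.0
```

```bash
python3 inc.py 0,-.029,.099,20 0,-.022,.085,20 0,-.022,.079,20 0,-.022,.077,20; python3 - <<'E'
from rig import get_image
import cv2
a=get_image("side")[:,:,::-1][60:300,100:360];cv2.imwrite("pics/s2.png",cv2.resize(a,(650,600),interpolation=cv2.INTER_CUBIC))
E
```

```text
t 3.95 case pos [-0.0002 -0.0328  0.1093] F case [ 0.69 -0.14 -0.58] j [-16.0, 36.0, 18.0, 120.0, -45.0, 43.0, 61.0]
0,-.029,.099,20 [-0.003, 0.002, 0.001, 0.0, 0.001, 0.027]
0,-.022,.085,20 [-0.003, 0.002, 0.001, 0.005, 0.001, 0.066]
0,-.022,.079,20 [-0.003, 0.002, 0.001, -0.0, 0.001, 0.08]
0,-.022,.077,20 [-0.003, 0.002, 0.001, -0.002, 0.001, 0.085]
```

View pics/s2.png

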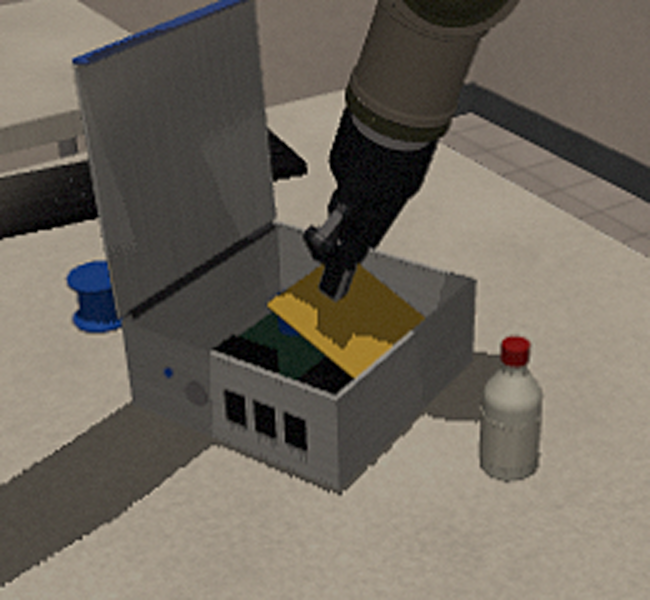

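The flap is folding under the fingertips at (335,290), and the cover, bottle and spool are untouched. Next I press it level.

>>> {"api": "jog_arm", "payload": {"increments": [0, 0, 0, 0, 0, 0.027, 0, 0, 0, 0, 0.003, 0, 0.05, 0, 0, 0, 0, 0.005, 0, 0.066, 0, 0, 0, 0, 0.002, 0, 0.074, 0, 0, 0, 0, 0, 0, 0.08, 0, 0, 0, 0, 0, 0, 0.08, 0, 0, 0, 0, 0, 0, 0.08, 0]}}

```text
t: 4.7
tcp_pos: [0.5185, 0.0924, 0.0809]
ee_rot: [[-0.38, 0.915, -0.137], [0.861, 0.403, 0.31], [0.339, 0.0, -0.941]]
ft_force: [0.6, 0.3, 1.0]
finger_gap: -0.0001
gripper_force: 0.0
```

```bash
python3 inc.py 0,-.022,.077,20 0,-.022,.074,20
```

```text
t 4.7 case pos [ 0.0006 -0.0241  0.0809] F case [0.73 0.05 1.04] j [-16.0, 39.0, 16.0, 121.0, -48.0, 40.0, 64.0]
0,-.022,.077,20 [0.0, 0.004, 0.0, 0.002, -0.001, 0.011]
0,-.022,.074,20 [0.0, 0.004, 0.0, -0.001, -0.001, 0.018]
```

>>> {"api": "jog_arm", "payload": {"increments": [0, 0, 0, 0, 0, 0.003, 0, 0, 0, 0, 0, 0, 0.006, 0, 0, 0, 0, 0, 0, 0.009, 0, 0, 0, 0, 0, 0, 0.012, 0, 0, 0, 0, 0, 0, 0.012, 0, 0, 0, 0, 0, 0, 0.012, 0]}}

```text
t: 5.3
tcp_pos: [0.5179, 0.094, 0.0766]
ee_rot: [[-0.38, 0.915, -0.136], [0.861, 0.403, 0.31], [0.339, 0.0, -0.941]]
ft_force: [-0.0, -0.0, 4.4]
finger_gap: 0.0
gripper_force: 2.1
```

>>> {"api": "jog_arm", "payload": {"increments": [0, 0, 0, 0, 0, 0.004, 0, 0, 0, 0, 0, 0, 0.007, 0, 0, 0, 0, 0, 0, 0.007, 0, 0, 0, 0, 0, 0, 0.007, 0]}}

```text
t: 5.7
tcp_pos: [0.518, 0.0941, 0.0757]
ee_rot: [[-0.379, 0.915, -0.134], [0.861, 0.403, 0.311], [0.339, 0.002, -0.941]]
ft_force: [-2.5, -6.7, 28.1]
finger_gap: 0.0002
gripper_force: 13.7
```

```bash
python3 inc.py 0,-.06,.18,20 0,-.08,.30,10 0,-.08,.45,0
```

```text
t 5.7 case pos [ 0.0009 -0.0223  0.0757] F case [-4.97 -5.12 28.09] j [-15.0, 39.0, 15.0, 121.0, -48.0, 39.0, 64.0]
0,-.06,.18,20 [0.002, 0.003, -0.0, -0.0, -0.002, -0.277]
0,-.08,.30,10 [0.002, -0.163, -0.0, 0.054, -0.001, -0.576]
0,-.08,.45,0 [0.002, -0.33, -0.0, 0.181, 0.0, -0.929]
```

Hard stop felt (28 N). Retreating.

>>> {"api": "jog_arm", "payload": {"increments": [0, 0, 0, 0, 0, -0.05, 0, 0, 0, 0, 0, 0, -0.277, 0, 0, 0, 0, 0, 0, -0.277, 0, 0, -0.163, 0, 0.054, 0, -0.576, 0, 0, -0.163, 0, 0.054, 0, -0.576, 0, 0, -0.33, 0, 0.181, 0, -0.929, 0, 0, -0.33, 0, 0.181, 0, -0.929, 0, 0, -0.33, 0, 0.181, 0, -0.929, 0]}}

```text
t: 6.5
tcp_pos: [0.5393, 0.0445, 0.4247]
ee_rot: [[-0.407, 0.914, -0.0], [0.914, 0.407, -0.001], [-0.001, -0.0, -1.0]]
ft_force: [0.9, 0.0, 0.5]
finger_gap: 0.0001
gripper_force: 0.0
```

```bash
python3 inc.py 0,-.08,.47,0 0,.24,.47,-20; python3 - <<'E'
from rig import get_image
import cv2
a=get_image("side")[:,:,::-1][60:300,100:360];cv2.imwrite("pics/s3.png",cv2.resize(a,(650,600),interpolation=cv2.INTER_CUBIC))
E
```

```text
t 6.5 case pos [ 4.000e-04 -7.640e-02  4.247e-01] F case [ 0.8  -0.31  0.51] j [-42.0, 13.0, 40.0, 102.0, -9.0, 68.0, 24.0]
0,-.08,.47,0 [-0.0, 0.001, 0.004, -0.009, -0.001, -0.113]
0,.24,.47,-20 [0.0, -0.333, 0.004, 0.791, 0.002, -0.114]
```

View pics/s3.png

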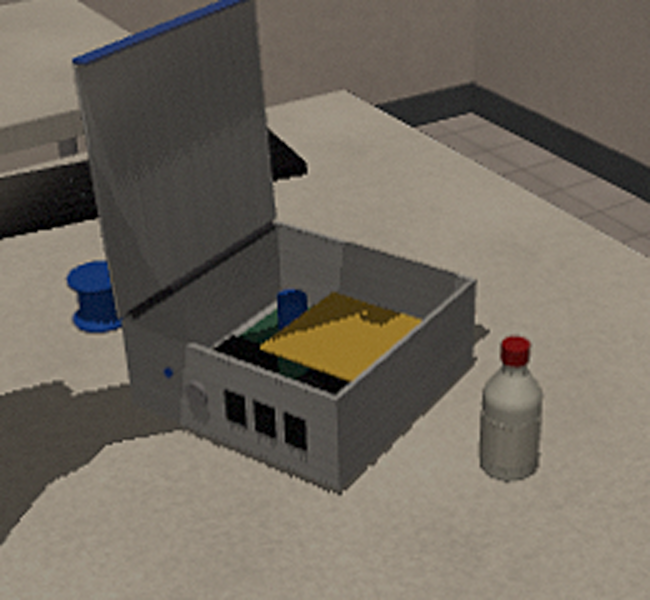

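The flap lies level in the case; the cover is still open. Now crossing over the cover.

>>> {"api": "jog_arm", "payload": {"increments": [0, 0, 0, 0, 0, -0.113, 0, 0, 0, 0, 0.1, 0, -0.114, 0, 0, -0.33, 0, 0.791, 0, -0.114, 0, 0, -0.33, 0, 0.791, 0, -0.114, 0, 0, -0.33, 0, 0.791, 0, -0.114, 0, 0, -0.33, 0, 0.791, 0, -0.114, 0, 0, -0.33, 0, 0.791, 0, -0.114, 0, 0, -0.33, 0, 0.791, 0, -0.114, 0]}}

```text
t: 7.35
tcp_pos: [0.4104, 0.3351, 0.4679]
ee_rot: [[-0.383, 0.914, 0.137], [0.86, 0.407, -0.31], [-0.339, -0.001, -0.941]]
ft_force: [0.4, 0.4, -1.0]
finger_gap: 0.0003
gripper_force: 0.0
```

```bash
python3 inc.py 0,.2,.47,-20 0,.2,.29,-20
```

```text
t 7.35 case pos [-3.000e-04  2.416e-01  4.679e-01] F case [ 0.51  0.18 -0.95] j [-78.0, 14.0, 29.0, 96.0, 11.0, 80.0, -28.0]
0,.2,.47,-20 [0.0, -0.004, 0.004, -0.1, 0.0, 0.03]
0,.2,.29,-20 [0.0, -0.004, 0.004, 0.053, 0.001, 0.454]
```

```bash
python3 inc.py 0,.18,.40,-20 0,.18,.278,-20
```

```text
t 7.35 case pos [-3.000e-04  2.416e-01  4.679e-01] F case [ 0.51  0.18 -0.95] j [-78.0, 14.0, 29.0, 96.0, 11.0, 80.0, -28.0]
0,.18,.40,-20 [0.0, -0.004, 0.004, -0.087, 0.001, 0.212]
0,.18,.278,-20 [0.0, -0.004, 0.004, 0.016, 0.001, 0.499]
```

>>> {"api": "jog_arm", "payload": {"increments": [0, 0, 0, -0.087, 0, 0.212, 0, 0, 0, 0, -0.087, 0, 0.212, 0, 0, 0, 0, 0.016, 0, 0.499, 0, 0, 0, 0, 0.016, 0, 0.499, 0, 0, 0, 0, 0.016, 0, 0.499, 0, 0, 0, 0, 0.016, 0, 0.499, 0, 0, 0, 0, 0.016, 0, 0.499, 0, 0, 0, 0, 0.016, 0, 0.499, 0]}}

```text
t: 8.15
tcp_pos: [0.4382, 0.2762, 0.28]
ee_rot: [[-0.379, 0.915, 0.138], [0.861, 0.404, -0.308], [-0.338, 0.002, -0.941]]
ft_force: [0.5, 0.6, 0.9]
finger_gap: 0.0002
gripper_force: 0.0
```

```bash
python3 - <<'E'
from rig import get_image
import cv2
a=get_image("scene")[:,:,::-1][90:290,190:450];cv2.imwrite("pics/c1.png",cv2.resize(a,(780,600),interpolation=cv2.INTER_CUBIC))
E
python3 inc.py 0,.15,.278,-20 0,.124,.277,-20 0,.1,.275,-20 0,.076,.2715,-20 0,.053,.263,-20 0,.031,.254,-20 0,.01,.24,-20 0,-.008,.2255,-20
```

```text
t 8.2 case pos [0.0013 0.1765 0.28  ] F case [-0.51 -0.09 -0.2 ] j [-71.0, 22.0, 29.0, 115.0, 10.0, 53.0, -26.0]
0,.15,.278,-20 [0.002, -0.005, -0.0, -0.061, -0.003, 0.027]
0,.124,.277,-20 [0.002, -0.005, -0.0, -0.121, -0.003, 0.051]
0,.1,.275,-20 [0.002, -0.005, -0.0, -0.176, -0.003, 0.076]
0,.076,.2715,-20 [0.002, -0.005, -0.0, -0.229, -0.003, 0.105]
0,.053,.263,-20 [0.002, -0.005, -0.0, -0.276, -0.003, 0.144]
0,.031,.254,-20 [0.002, -0.005, -0.0, -0.321, -0.004, 0.184]
0,.01,.24,-20 [0.002, -0.005, -0.0, -0.358, -0.004, 0.235]
0,-.008,.2255,-20 [0.002, -0.005, -0.0, -0.388, -0.004, 0.284]
```

View pics/c1.png

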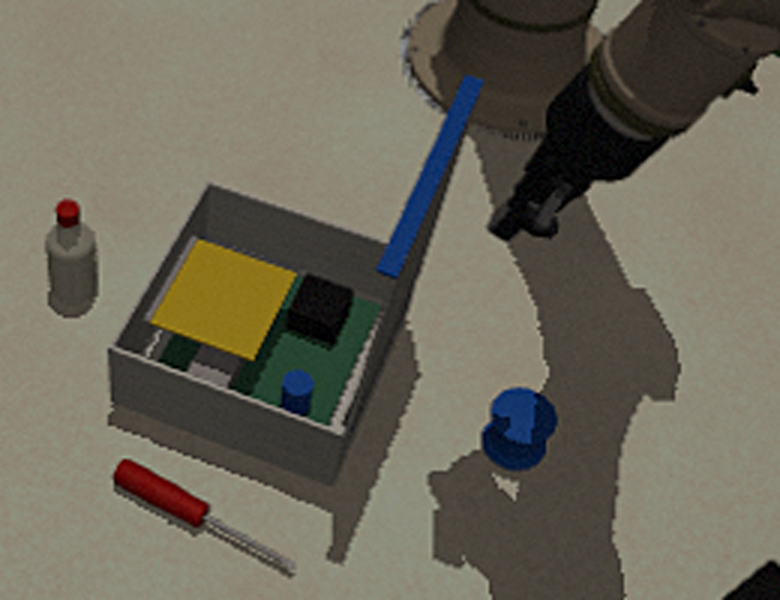

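Flap level at (225,300); fingertips at (503,230) outside the cover. Pushing the cover over.

>>> {"api": "jog_arm", "payload": {"increments": [0, 0, 0, -0.061, 0, 0.027, 0, 0, 0, 0, -0.121, 0, 0.051, 0, 0, 0, 0, -0.176, 0, 0.076, 0, 0, 0, 0, -0.229, 0, 0.105, 0, 0, 0, 0, -0.276, 0, 0.144, 0, 0, 0, 0, -0.321, 0, 0.184, 0, 0, 0, 0, -0.358, 0, 0.235, 0, 0, 0, 0, -0.388, 0, 0.284, 0]}}

```text
t: 9.0
tcp_pos: [0.5135, 0.1068, 0.2255]
ee_rot: [[-0.379, 0.915, 0.14], [0.862, 0.404, -0.307], [-0.338, 0.004, -0.941]]
ft_force: [-0.9, 3.0, 0.3]
finger_gap: 0.0004
gripper_force: 1.0
```

```bash
python3 inc.py  0,-.008,.2255,-20 0,-.025,.207,-20 0,-.038,.188,-20 0,-.050,.167,-20 0,-.06,.145,-20 0,-.066,.13,-20 0,-.07,.119,-20 0,-.07,.108,-20
```

```text
t 9.0 case pos [ 0.0019 -0.009   0.2255] F case [0.39 3.05 0.3 ] j [-53.0, 24.0, 31.0, 122.0, 12.0, 37.0, -10.0]
0,-.008,.2255,-20 [0.004, -0.004, -0.001, 0.002, -0.005, -0.001]
0,-.025,.207,-20 [0.004, -0.004, -0.001, -0.022, -0.005, 0.057]
0,-.038,.188,-20 [0.004, -0.004, -0.001, -0.037, -0.005, 0.113]
0,-.050,.167,-20 [0.004, -0.004, -0.001, -0.047, -0.005, 0.172]
0,-.06,.145,-20 [0.004, -0.004, -0.001, -0.052, -0.006, 0.233]
0,-.066,.13,-20 [0.004, -0.004, -0.001, -0.054, -0.006, 0.273]
0,-.07,.119,-20 [0.004, -0.004, -0.001, -0.054, -0.006, 0.302]
0,-.07,.108,-20 [0.004, -0.004, -0.001, -0.044, -0.006, 0.328]
```

>>> {"api": "jog_arm", "payload": {"increments": [0, 0, 0, -0.022, 0, 0.057, 0, 0, 0, 0, -0.037, 0, 0.113, 0, 0, 0, 0, -0.047, 0, 0.172, 0, 0, 0, 0, -0.052, 0, 0.233, 0, 0, 0, 0, -0.054, 0, 0.273, 0, 0, 0, 0, -0.054, 0, 0.302, 0, 0, 0, 0, -0.05, 0, 0.315, 0, 0, 0, 0, -0.05, 0, 0.315, 0]}}

```text
t: 9.8
tcp_pos: [0.5371, 0.0509, 0.1125]
ee_rot: [[-0.38, 0.915, 0.137], [0.861, 0.404, -0.31], [-0.339, 0.0, -0.941]]
ft_force: [-1.0, 0.3, -0.2]
finger_gap: -0.0
gripper_force: 0.0
```

```bash
python3 inc.py 0,-.07,.108,-20 0,-.07,.103,-20
```

```text
t 9.8 case pos [ 0.0008 -0.0696  0.1125] F case [-0.85  0.67 -0.24] j [-42.0, 36.0, 28.0, 127.0, 12.0, 20.0, -6.0]
0,-.07,.108,-20 [0.0, -0.003, 0.0, 0.003, -0.002, 0.011]
0,-.07,.103,-20 [0.0, -0.003, 0.0, 0.007, -0.002, 0.023]
```

>>> {"api": "jog_arm", "payload": {"increments": [0, 0, 0, 0.001, 0, 0.006, 0, 0, 0, 0, 0.003, 0, 0.011, 0, 0, 0, 0, 0.005, 0, 0.016, 0, 0, 0, 0, 0.006, 0, 0.02, 0, 0, 0, 0, 0.006, 0, 0.02, 0, 0, 0, 0, 0.006, 0, 0.02, 0]}}

```text
t: 10.4
tcp_pos: [0.537, 0.0504, 0.1041]
ee_rot: [[-0.38, 0.915, 0.137], [0.861, 0.404, -0.31], [-0.339, -0.0, -0.941]]
ft_force: [0.2, 0.4, 0.2]
finger_gap: 0.0001
gripper_force: 0.1
```

```bash
python3 inc.py 0,-.07,.103,-20 0,-.07,.1,-20; python3 - <<'E'
from rig import get_image
import cv2
a=get_image("side")[:,:,::-1][60:300,100:360];cv2.imwrite("pics/s4.png",cv2.resize(a,(650,600),interpolation=cv2.INTER_CUBIC))
E
```

```text
t 10.4 case pos [ 0.0006 -0.07    0.1041] F case [0.39 0.29 0.21] j [-42.0, 36.0, 28.0, 127.0, 12.0, 19.0, -6.0]
0,-.07,.103,-20 [0.0, -0.003, 0.001, 0.001, -0.001, 0.003]
0,-.07,.1,-20 [0.0, -0.003, 0.001, 0.004, -0.001, 0.01]
```

View pics/s4.png

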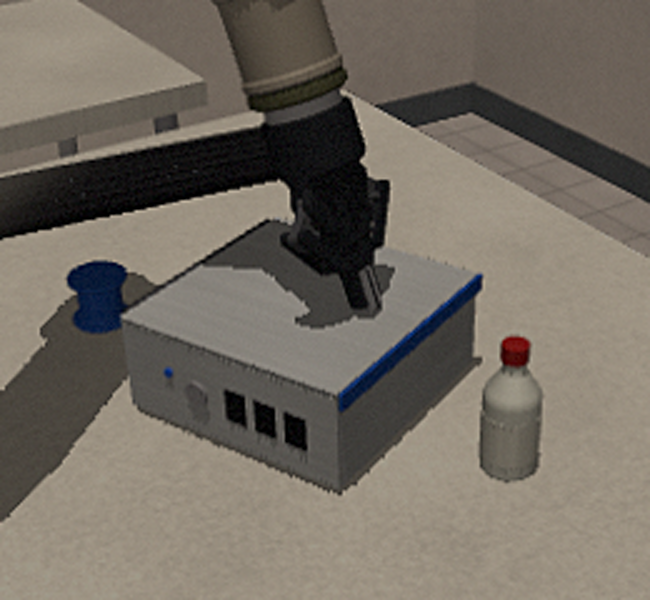

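The cover is down with its trim at the rim, running (340,400)-(480,280). A slow press will confirm the stop.

>>> {"api": "jog_arm", "payload": {"increments": [0, 0, 0, 0.001, 0, 0.004, 0, 0, 0, 0, 0.002, 0, 0.007, 0, 0, 0, 0, 0.003, 0, 0.01, 0, 0, 0, 0, 0.003, 0, 0.01, 0, 0, 0, 0, 0.003, 0, 0.01, 0]}}

```text
t: 10.95
tcp_pos: [0.5372, 0.0501, 0.1013]
ee_rot: [[-0.379, 0.915, 0.138], [0.861, 0.403, -0.309], [-0.339, 0.001, -0.941]]
ft_force: [-7.0, 4.6, 26.9]
finger_gap: -0.0001
gripper_force: 13.2
```

Firm stop at 27 N. Retreating clear.

>>> {"api": "jog_arm", "payload": {"increments": [0, 0, 0, 0, 0, -0.05, 0, 0, 0, 0, 0, 0, -0.2, 0, 0, 0, 0, 0, 0, -0.4, 0, 0, 0, 0, 0, 0, -0.5, 0, 0, 0, 0, 0, 0, -0.5, 0, 0, 0, 0, 0, 0, -0.5, 0, 0, 0, 0, 0, 0, -0.5, 0, 0, 0, 0, 0, 0, -0.5, 0]}}

```text
t: 11.75
tcp_pos: [0.5092, 0.1115, 0.2871]
ee_rot: [[-0.38, 0.915, 0.135], [0.861, 0.403, -0.311], [-0.339, -0.002, -0.941]]
ft_force: [0.3, -1.4, -1.1]
finger_gap: -0.0001
gripper_force: 0.0
```

```bash
python3 - <<'E'
from rig import get_image,ctrl
import cv2,numpy as np
a=get_image("side")[:,:,::-1][100:300,100:360];b=get_image("scene")[:,:,::-1][110:310,190:450]
cv2.imwrite("pics/f.png",cv2.resize(np.hstack([a,b]),(800,308),interpolation=cv2.INTER_CUBIC))
s=ctrl.read_state();print(s["t"],s["tcp_pos"],s["ft_force"],np.abs(s["joint_velocities"]).max())
E
```

```text
11.85 [0.50928406 0.11127625 0.2870085 ] [-0.35294225  0.26813294 -0.24674329] 0.4057002834535886
```

View pics/f.png

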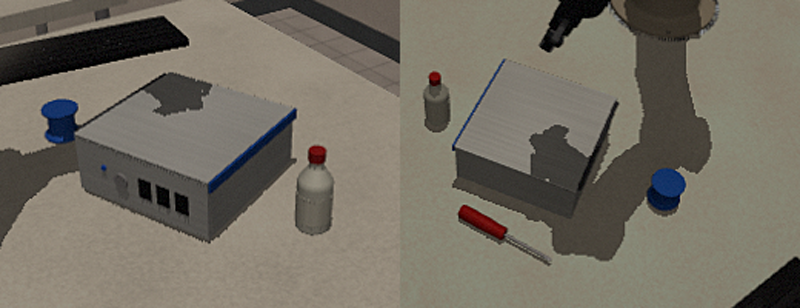

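The cover is shut flush, the bystanders are where they were, and the arm is clear.

```bash
python3 -c "
from rig import ctrl
print(ctrl.job_done())"
```

```text
the job is handed in; nothing more can be done
None
```

I pushed the flap down level first, then shut the cover over it (both pressed to a firm stop), left the bottle, spool and screwdriver where they were, backed the arm clear, and handed the job in at about 12 s.

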